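Fit the carry handle into the spice caddy

ROBOT

A 6-joint arm with a two-finger parallel gripper is mounted at the origin on the work surface. World frame = base frame: x ahead of the robot, y to its left, z up, the work surface at z = 0. Lengths are in m, angles in rad, forces in N, time in s.
With the tool pointing down it reaches from about 0.4 to 0.825 m from the base axis. Payload 7 kg.
Tool frame: the origin (TCP) lies on the centre line of the jaws, within the pads' length; the fingertips stand 22 mm ahead of it and the grasp point (between the pads) lies 3 mm ahead of it (arm.tcp_to_tips is the distance from the TCP to the fingertips, in m); z points along the fingers, y is the line along which they close (so a half turn about z gives the same grasp; the last joint's range is limited). The gripper opens to 88 mm and grips with 3 to 60 N. Pads are 19 mm wide; open, the fingers measure 130 mm over their backs; the gripper's body (78 mm by 193 mm) begins 47 mm behind the grasp point.
Start: joints at [-0.972, 0.359, 0.012, 0, -1.224, -0.288], TCP at [0.206, -0.643, 0.249] pointing down, gripper open.
Joint ranges: [-3.07, 3.07], [-1.43, 2.12], [-1.02, 1.25], [-3.03, 1.67], [-3.05, -0], [-3.03, 3.03]. Speed limits (rad/s): [2.39, 2.39, 3.01, 3.14, 3.14, 3.14].

INTERFACE

Orientations are given as [roll, pitch, yaw] about the fixed x, y, z axes, in that order (R = Rz(yaw) Ry(pitch) Rx(roll)).
In Python, from station import arm gives the robot as it stands.
- The arm moves only by the tool jog_arm, never from a script. Its argument "targets" is a list of rows, each an object of numbers: "dx", "dy", "dz": the shift along the tool's x, y, z in mm; "rx", "ry", "rz": the turn, a rotation vector about the tool's x, y, z in rad; "gripper": the closure, from 0 (fully open) to 1 (shut). In form: [{"dx": .., "dy": .., "dz": .., "rx": .., "ry": .., "rz": .., "gripper": ..}, ...]. A call has exactly 8 rows; each row is the pose to reach, as a shift and turn from the pose commanded when the call began, along the tool's axes at that moment; what a row does not reach only later rows make up. A row lasts 1/12 s, in which the tool goes at most 41.7 mm and 7.16 degrees, less where a joint would pass 70% of its speed; a pose out of reach is approached as far as the arm can. A call with a gripper value outside its range is refused whole. The fingers move at their own pace and stop on an object; "force" is the grip in N (left out, the last holds). Time passes only in rows, so rows that repeat a pose let the fingers close, or fill a call up. It gives the time, the measured TCP pose, the force, the opening and the grip force at its end, in the units of the state.
- arm.get_state(): the state, without advancing time (a new reading comes with each control period).
- arm.grab_frame(name): name is "scene" or "top" or "wrist"; returns a dict with "frame" (420x560x3 uint8, red, green, blue), "z_map" (420x560 float32, m along the optical axis (not along the pixel's ray), 0 where there is no reading), "fx", "fy", "cx", "cy" (pixels), "distortion" ([k1, k2, p1, p2, k3] as OpenCV has them; the pictures are not rectified), "view" (4x4, takes a point from world to camera coordinates). Camera axes: x right, y down, z forward; pixel columns grow to the right and rows downward; lengths in m; the calibration is good to about 2 mm. A picture is of the moment at which its call begins.
- arm.job_done(): hands the job in; it is judged then, once.
The state is a dict: "t": time; "q": joint angles; "qd": joint speeds; "joint_efforts": joint torques, N m; "eef_pos": TCP position; "ee_rot": TCP orientation; "force": force on the tool from outside, world axes, zero at the start; "moment": the same for the moment, N m; "width": finger opening in m; "gripper_force": force on a finger pad.
Only numpy, scipy, OpenCV 4.12 (cv2) and the standard library are available. Lean on these libraries where they do the work, as an engineer would, in place of code of your own. Each camera call takes 0.05 s, during which the arm holds its last target. There are 200 camera calls.

TASK

Take the wooden-handled steel post out of the dark wooden block and slide it, foot down, into the hole in the middle of the white spice caddy, past the brass spring plunger and right down until the red latch cup at the bottom of the hole has clicked fully down. The stop in the hole is left at a different depth each time and is out of sight, so feel for it: push gently, never force it once it is home. Then let go with the post standing in the caddy, and leave the spice jars and the can where they are.

Things in the scene. Friction and masses are not known exactly. Their poses are not given: they have to be found in the camera images.
- post: Carry handle, a straight round post 174 mm long, about 0.18 kg, standing upright at the start in the dark wooden block. Origin: centre of its foot (bottom end), z axis up along the post. Lowest 85 mm is a steel rod 18 mm in diameter; its foot tapers from 18 mm at 8 mm up to 11 mm at the very end. Above it, from 85 to 174 mm, a round brown wooden grip 28 mm in diameter.
- post_grip (a point): Good gripping point, on the post's axis in the middle of the wooden grip, 135 mm above the foot.
- rack_mouth (a point): Centre of the mouth of the hole in the top of the dark wooden block (fixed, 90 x 90 mm, 50 mm high). The hole is 20 mm in diameter and 35 mm deep; the post stands loosely in it with its foot 15 mm above the table. The block and the caddy may change sides.
- caddy: White spice caddy, fixed to the table: an open tray 210 mm long (its x) x 130 mm wide (its y) with a 30 mm rim and in its middle a square hub 50 x 50 mm, top 95 mm above the table. Origin: centre of the tray's underside, z up. Two loose spice jars 78 mm tall stand on its floor, 68 mm from the centre along -x and +x.
- hub_mouth (a point): Centre of the mouth of the vertical hole in the hub's top, 95 mm above the table. The hole is 19.5 mm in diameter with a 2 mm chamfer. Somewhere 39 to 71 mm below the mouth lies the flat top of the red latch cup, 17 mm in diameter; that depth differs each time and is not measured.
- plunger (a joint): Brass spring plunger in the hub's +y side, axis 18 mm below the mouth, small knob outside. 0 = out, its 10 mm ball tip 4 mm into the hole; grows (m) as pushed back, about 2 mm beside the full rod. Spring 7 N at 0, 1 N more per mm: the post does not sink by its own weight; sliding it takes a steady push of about 6 to 12 N (friction varies), which fades when the hand pauses.
- latch (a joint): Red latch cup at the bottom of the hub's hole, under the post's foot. 0 = up, 0.004 (m) = fully down. It sinks 4 mm under about 6 N (besides the rubbing at the plunger), stays down, and is then on a hard stop. Keep the downward push below 25 N: all contact forces of the post on caddy, plunger (about 10 N each side) and cup together must stay below 60 N.
- spice_a: Spice jar with red cap, 42 mm in diameter, 78 mm tall, loose on the caddy tray. Origin: centre of its underside. Leave it alone.
- spice_b: Spice jar with black cap, 42 mm in diameter, 78 mm tall, loose on the caddy tray. Origin: centre of its underside. Leave it alone.
- can: Red food can, 67 mm in diameter, 102 mm tall, on the table. Origin: centre of its underside. Leave it alone.
There are look-alikes about, which are no part of the job. Of the things that look like the post, the middle-sized one is meant. There is more than one size of the caddy; the one meant has the size given above.

How it is judged:
By the outcome, as a careful person would: the job done as asked, in the order asked, and still so for the second after the job is handed in, with the robot touching nothing.
It also fails if it takes over 64 s, if anything falls off the work surface, if the arm or the gripper's body presses on something with over 40 N, if the wrist force passes 120 N, or if a joint passes its speed limit or range.

## Working session

There is one attempt and no reset: what is moved stays moved. The work goes in short steps, Python scripts to look and compute and a tool call to move; the robot and the scene stay as the last step left them, time stands still between calls to the robot, and variables do not carry over. Pictures are saved under pics/ and viewed, at most 10 in all, crops included, and the job is handed in when it is done.

Besides the shell and the picture viewer there is one more tool, called by a JSON object that holds its "op" and its "data". jog_arm: Moves the arm, as the interface text tells. Its arguments: {"type":"object","properties":{"targets":{"type":"array","items":{"type":"object","properties":{"dx":{"type":"number"},"dy":{"type":"number"},"dz":{"type":"number"},"rx":{"type":"number"},"ry":{"type":"number"},"rz":{"type":"number"},"gripper":{"type":"number"}}}},"force":{"type":"number"}},"required":["targets"]}

```bash
ls; mkdir -p pics
cat > h.py <<'E'
import numpy as np,cv2
from station import arm
def grab(n):
    f=arm.grab_frame(n); f={k:(np.array(v) if isinstance(v,list) else v) for k,v in f.items()}
    np.savez('last_'+n+'.npz',**f); return f
def K(f): return np.array([[f['fx'],0,f['cx']],[0,f['fy'],f['cy']],[0,0,1]],float)
def rays(f,uv):
    p=cv2.undistortPoints(np.array(uv,float).reshape(-1,1,2),K(f),np.array(f['distortion'],float)).reshape(-1,2)
    V=np.array(f['view']);R=V[:3,:3];c=-R.T@V[:3,3]
    return c,np.c_[p,np.ones(len(p))]@R   # unit depth along axis
def onplane(f,uv,z):
    c,d=rays(f,uv); return c+d*((z-c[2])/d[:,2])[:,None]
def cloud(f):
    h,w=f['z_map'].shape; u,v=np.meshgrid(np.arange(w),np.arange(h))
    c,d=rays(f,np.c_[u.ravel(),v.ravel()]); return (c+d*f['z_map'].ravel()[:,None]).reshape(h,w,3)
def save(f,n,box=None,s=1):
    im=f['frame'][:,:,::-1]
    if box: im=im[box[1]:box[3],box[0]:box[2]]
    cv2.imwrite('pics/'+n,cv2.resize(im,None,fx=s,fy=s,interpolation=cv2.INTER_CUBIC))
E
python3 - <<'E'
from h import *
a=grab('scene');b=grab('top')
cv2.imwrite('pics/a.png',a['frame'][:,:,::-1]);cv2.imwrite('pics/b.png',b['frame'][:,:,::-1])
s=arm.get_state();print(s)
E
```

```text
pics
{'t': 0.1, 'q': array([-9.71896431e-01,  3.59328513e-01,  1.11669389e-02, -2.71671062e-04,
       -1.22412434e+00, -2.88130252e-01]), 'qd': array([ 0.00031231, -0.00136403,  0.00204412, -0.00021002,  0.00069206,
       -0.00054008]), 'joint_efforts': array([-8.82161476e-04, -5.84164131e+01,  2.93751687e+01,  7.01550320e+00,
        1.01953375e-02, -4.88337776e-05]), 'eef_pos': array([ 0.20627246, -0.64229041,  0.2477216 ]), 'ee_rot': array([ 3.14009190e+00, -1.78439425e-04, -2.83091537e+00]), 'force': array([-0.78870479,  0.30798379, -0.11334122]), 'moment': array([ 0.01601973,  0.00210739, -0.04261108]), 'gripper_force': 0.0, 'width': 0.0880892536854418}
```

View pics/a.png

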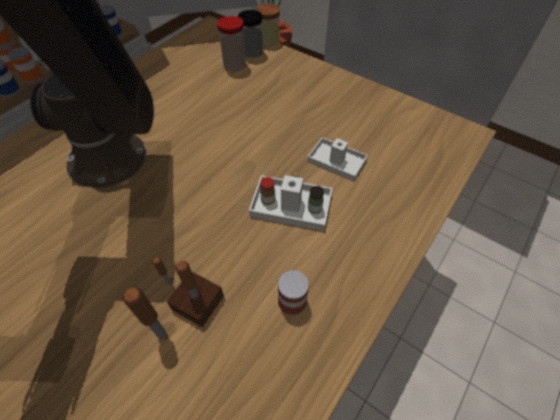

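View pics/b.png

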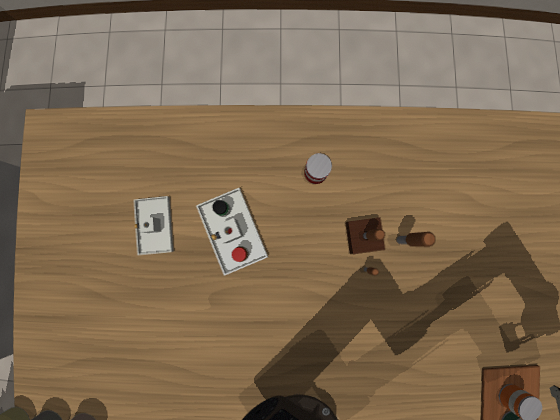

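The scene view shows the main caddy with two jars at (291,200) and a smaller, empty caddy at (338,155). There are three posts: small at (160,268), one in the block at (187,280) and large at (145,310). The same posts in the top view are at (373,270), (380,235) and (425,240). The post in the dark block is the middle-sized one. The top view puts the large caddy at (232,230) and the small one at (155,225).

Run:
```python
from h import *
L=lambda n:dict(np.load('last_%s.npz'%n))
a=L('scene');b=L('top')
A=a['frame'];B=b['frame']
c1=cv2.resize(B[170:300,130:450],(800,325),interpolation=cv2.INTER_CUBIC)
c2=cv2.resize(A[140:345,110:350],(320,273),interpolation=cv2.INTER_CUBIC)
out=np.zeros((600,800,3),np.uint8);out[:325]=c1;out[325:598,:320]=c2
cv2.imwrite('pics/c.png',out[:,:,::-1])
C=cloud(b);
for u,v in [(380,234),(427,239),(374,271),(355,225),(228,230),(221,207),(239,254),(319,165),(155,222)]:
    print((u,v),C[v,u].round(3))
# block top, from points with z~.05
m=(abs(C[...,2]-.05)<.006); m[:200]=0;m[265:]=0;m[:,:340]=0;m[:,390:]=0
print('block',cv2.minAreaRect((C[m][:,:2]*1000).astype(np.float32)),C[m].mean(0))
m=(C[...,2]>.1)&(C[...,2]<.25); 
for x0,x1,y0,y1 in [(340,400,210,262),(405,450,210,262),(355,395,262,290)]:
    q=C[y0:y1,x0:x1].reshape(-1,3); t=q[:,2].max(); 
    k=q[q[:,2]>t-.006]; print('post',t,k.mean(0),k.min(0),k.max(0))
q=C[190:270,195:270].reshape(-1,3);k=q[abs(q[:,2]-.095)<.006];print('hub',cv2.minAreaRect((k[:,:2]*1000).astype(np.float32)),k.mean(0))
k=q[(q[:,2]>.01)&(q[:,2]<.036)];print('tray',cv2.minAreaRect((k[:,:2]*1000).astype(np.float32)))
```

```text
(380, 234) [ 0.562 -0.182  0.191]
(427, 239) [ 0.55  -0.283  0.222]
(374, 271) [ 0.47  -0.184  0.118]
(355, 225) [ 0.59  -0.15   0.048]
(228, 230) [0.575 0.197 0.043]
(221, 207) [0.635 0.211 0.082]
(239, 254) [0.511 0.162 0.085]
(319, 165) [ 0.745 -0.047  0.101]
(155, 222) [0.596 0.398 0.052]
block ((562.0707397460938, -181.54000854492188), (90.65821838378906, 92.1642074584961), 7.752201557159424) [ 0.56188567 -0.17575613  0.05020118]
post 1.0842789752780813 [0.54107854 0.05409349 1.08427898] [0.54107854 0.05409349 1.08427898] [0.54107854 0.05409349 1.08427898]
post 1.0842789752780813 [0.54107854 0.05409349 1.08427898] [0.54107854 0.05409349 1.08427898] [0.54107854 0.05409349 1.08427898]
post 1.0842789752780813 [0.54107854 0.05409349 1.08427898] [0.54107854 0.05409349 1.08427898] [0.54107854 0.05409349 1.08427898]
hub ((568.9510498046875, 193.87051391601562), (152.4960479736328, 58.42927169799805), 23.007841110229492) [0.57421814 0.19025193 0.09506853]
tray ((574.1419677734375, 190.5798797607422), (210.48643493652344, 128.700439453125), 23.05023765563965)
```

View pics/c.png

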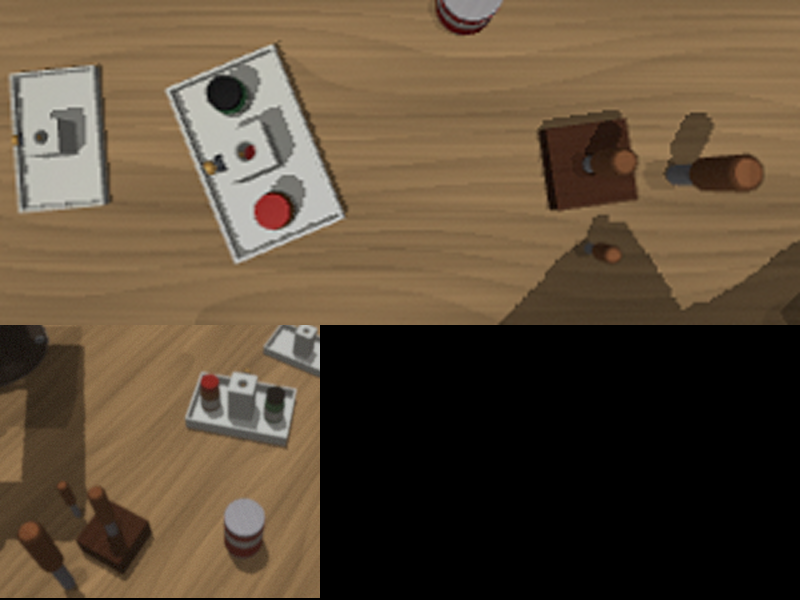

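The crop agrees: the middle-sized post is in the dark block, between the taller one on its right and the short one below it. The large caddy, with its red and black jars, measures 210 x 129 mm, so it is the one meant. Next I go above the post.

```bash
cat >> h.py <<'E'
from scipy.spatial.transform import Rotation as Ro
def delta(p,yaw):
    s=arm.get_state();R=Ro.from_euler('xyz',s['ee_rot']);T=Ro.from_euler('xyz',[np.pi,0,yaw])
    print('pos',s['eef_pos'].round(4),'rot',s['ee_rot'].round(4),'F',s['force'].round(2),'w',round(s['width'],4))
    print('d mm',(R.inv().apply(np.array(p)-s['eef_pos'])*1000).round(1),'r',(R.inv()*T).as_rotvec().round(4))
E
python3 -c "
from h import *
delta([.562,-.1815,.295],-np.pi/2)"
```

```text
pos [ 0.2063 -0.6423  0.2477] rot [ 3.1401e+00 -2.0000e-04 -2.8309e+00] F [-0.79  0.31 -0.11] w 0.0881
d mm [-479.6  330.1  -46.9] r [ 1.4000e-03  8.0000e-04 -1.2601e+00]
```

{"op": "jog_arm", "data": {"targets": [{"dz": -40},{"dz": -47,"dx": -20,"dy": 14,"rz": -0.1},{"dx": -50,"dy": 34,"dz": -47,"rz": -0.2},{"dx": -82,"dy": 57,"dz": -47,"rz": -0.3},{"dx": -114,"dy": 79,"dz": -47,"rz": -0.4},{"dx": -146,"dy": 101,"dz": -47,"rz": -0.5},{"dx": -178,"dy": 123,"dz": -47,"rz": -0.6},{"dx": -210,"dy": 145,"dz": -47,"rz": -0.7}]}}

```text
invalid input at $.targets[0]: expected keys dx, dy, dz, rx, ry, rz, gripper
```

```bash
python3 -c "
from h import *
delta([.562,-.1815,.295],-np.pi/2)"
```

```text
pos [ 0.2063 -0.6423  0.2477] rot [ 3.1401e+00 -2.0000e-04 -2.8309e+00] F [-0.79  0.31 -0.11] w 0.0881
d mm [-479.6  330.1  -46.9] r [ 1.4000e-03  8.0000e-04 -1.2601e+00]
```

{"op": "jog_arm", "data": {"targets": [{"dx": 0,"dy": 0,"dz": -40,"rx": 0,"ry": 0,"rz": 0,"gripper": 0},{"dx": -20,"dy": 14,"dz": -47,"rx": 0,"ry": 0,"rz": -0.1,"gripper": 0},{"dx": -50,"dy": 34,"dz": -47,"rx": 0,"ry": 0,"rz": -0.2,"gripper": 0},{"dx": -82,"dy": 57,"dz": -47,"rx": 0,"ry": 0,"rz": -0.3,"gripper": 0},{"dx": -114,"dy": 79,"dz": -47,"rx": 0,"ry": 0,"rz": -0.4,"gripper": 0},{"dx": -146,"dy": 101,"dz": -47,"rx": 0,"ry": 0,"rz": -0.5,"gripper": 0},{"dx": -178,"dy": 123,"dz": -47,"rx": 0,"ry": 0,"rz": -0.6,"gripper": 0},{"dx": -210,"dy": 145,"dz": -47,"rx": 0,"ry": 0,"rz": -0.7,"gripper": 0}]}}

```text
t: 0.77
eef_pos: [0.3626, -0.4386, 0.2953]
ee_rot: [3.141, 0.0, -2.126]
force: [-0.2, 0.0, 0.6]
width: 0.088
gripper_force: 0.0
```

```bash
python3 -c "
from h import *
delta([.562,-.1815,.295],-np.pi/2)"
```

```text
pos [ 0.3626 -0.4386  0.2953] rot [ 3.1412e+00  2.0000e-04 -2.1261e+00] F [-0.2   0.02  0.57] w 0.088
d mm [-323.6  -33.9    0.4] r [ 4.000e-04  3.000e-04 -5.553e-01]
```

{"op": "jog_arm", "data": {"targets": [{"dx": -41,"dy": -4,"dz": 0,"rx": 0,"ry": 0,"rz": -0.1,"gripper": 0},{"dx": -82,"dy": -9,"dz": 0,"rx": 0,"ry": 0,"rz": -0.2,"gripper": 0},{"dx": -123,"dy": -13,"dz": 0,"rx": 0,"ry": 0,"rz": -0.3,"gripper": 0},{"dx": -164,"dy": -17,"dz": 0,"rx": 0,"ry": 0,"rz": -0.4,"gripper": 0},{"dx": -204,"dy": -21,"dz": 0,"rx": 0,"ry": 0,"rz": -0.5,"gripper": 0},{"dx": -244,"dy": -26,"dz": 0,"rx": 0,"ry": 0,"rz": -0.555,"gripper": 0},{"dx": -284,"dy": -30,"dz": 0,"rx": 0,"ry": 0,"rz": -0.555,"gripper": 0},{"dx": -323,"dy": -34,"dz": 0,"rx": 0,"ry": 0,"rz": -0.555,"gripper": 0}]}}

```text
t: 1.43
eef_pos: [0.5631, -0.1827, 0.2954]
ee_rot: [3.141, 0.0, -1.575]
force: [0.9, -0.7, -0.2]
width: 0.0878
gripper_force: 0.0
```

```bash
python3 -c "
from h import *
f=grab('wrist');save(f,'w1.png')
delta([.562,-.1815,.295],-np.pi/2)
C=cloud(f)
q=C.reshape(-1,3);q=q[(f['z_map'].ravel()>0)]
k=q[(abs(q[:,0]-.56)<.05)&(abs(q[:,1]+.18)<.05)&(q[:,2]>.17)&(q[:,2]<.2)];
t=np.median(k[:,2]);print('post top',len(k),t,cv2.minEnclosingCircle((k[:,:2]*1000).astype(np.float32)),k.mean(0))
k=q[(abs(q[:,2]-.05)<.005)&(abs(q[:,0]-.56)<.07)&(abs(q[:,1]+.18)<.07)];print('block',len(k),cv2.minAreaRect((k[:,:2]*1000).astype(np.float32)))
"
```

```text
pos [ 0.5669 -0.1788  0.2947] rot [-3.141e+00  9.000e-04 -1.573e+00] F [4.99 1.04 0.79] w 0.0875
d mm [ 2.7  4.9 -0.3] r [-0.0006  0.0009 -0.0022]
post top 1122 0.18892084125839687 ((563.05419921875, -182.72293090820312), 13.94367790222168) [ 0.56303475 -0.18518765  0.18710009]
block 4853 ((563.1782836914062, -181.95150756835938), (90.25293731689453, 89.39642333984375), 7.856844425201416)
```

View pics/w1.png

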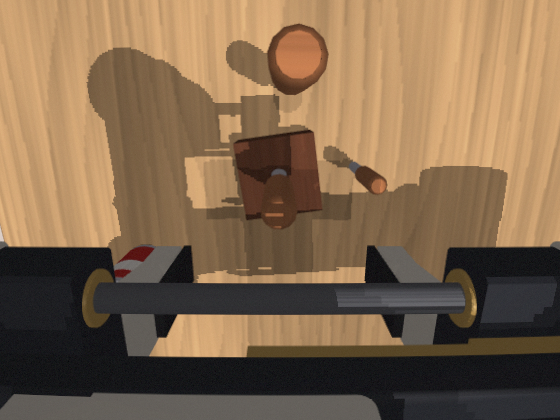

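```bash
python3 -c "
from h import *
f=dict(np.load('last_wrist.npz'));V=f['view'];print('cam',-V[:3,:3].T@V[:3,3],V[2,:3])
C=cloud(f);q=C.reshape(-1,3)
k=q[(abs(q[:,0]-.55)<.05)&(abs(q[:,1]+.28)<.05)&(q[:,2]>.21)&(q[:,2]<.24)]
print('big',np.median(k[:,2]),cv2.minEnclosingCircle((k[:,:2]*1000).astype(np.float32)))
delta([.563,-.1825,.250],-np.pi/2)
"
```

```text
cam [ 0.56218267 -0.25899883  0.43255903] [ 0.00113928  0.28121253 -0.95964484]
big 0.22473739714416513 ((551.3727416992188, -287.5540466308594), 18.13179588317871)
pos [ 0.5669 -0.1788  0.2947] rot [-3.141e+00  9.000e-04 -1.573e+00] F [4.99 1.04 0.79] w 0.0875
d mm [ 3.8  3.9 44.7] r [-0.0006  0.0009 -0.0022]
```

The wrist view shows the post at (280,190) in the block, the large post at (298,50) and the small one at (372,180). The camera stays well above the large post, so I go down.

{"op": "jog_arm", "data": {"targets": [{"dx": 1,"dy": -1,"dz": 0,"rx": 0,"ry": 0,"rz": 0,"gripper": 0},{"dx": 1,"dy": -1,"dz": 10,"rx": 0,"ry": 0,"rz": 0,"gripper": 0},{"dx": 1,"dy": -1,"dz": 25,"rx": 0,"ry": 0,"rz": 0,"gripper": 0},{"dx": 1,"dy": -1,"dz": 45,"rx": 0,"ry": 0,"rz": 0,"gripper": 0},{"dx": 1,"dy": -1,"dz": 65,"rx": 0,"ry": 0,"rz": 0,"gripper": 0},{"dx": 1,"dy": -1,"dz": 75,"rx": 0,"ry": 0,"rz": 0,"gripper": 0},{"dx": 1,"dy": -1,"dz": 80,"rx": 0,"ry": 0,"rz": 0,"gripper": 0},{"dx": 1,"dy": -1,"dz": 80,"rx": 0,"ry": 0,"rz": 0,"gripper": 0}]}}

```text
t: 2.15
eef_pos: [0.5624, -0.1865, 0.2144]
ee_rot: [3.14, 0.0, -1.577]
force: [-0.1, 0.7, 0.0]
width: 0.0877
gripper_force: 0.0
```

```bash
python3 -c "
from h import *
f=grab('wrist')
C=cloud(f);q=C.reshape(-1,3)
k=q[(abs(q[:,0]-.56)<.03)&(abs(q[:,1]+.18)<.03)&(q[:,2]>.186)&(q[:,2]<.192)];
print('post',len(k),cv2.minEnclosingCircle((k[:,:2]*1000).astype(np.float32)))
delta([.563,-.1825,.153],-np.pi/2)
"
```

```text
post 1528 ((562.9768676757812, -182.9715118408203), 13.008691787719727)
pos [ 0.5631 -0.1865  0.2156] rot [ 3.1411e+00 -3.0000e-04 -1.5766e+00] F [0.25 0.76 0.33] w 0.0879
d mm [-4.   0.1 62.6] r [ 0.0005 -0.0003 -0.0058]
```

{"op": "jog_arm", "data": {"targets": [{"dx": -3.5,"dy": 0,"dz": 15,"rx": 0,"ry": 0,"rz": -0.006,"gripper": 0},{"dx": -3.5,"dy": 0,"dz": 30,"rx": 0,"ry": 0,"rz": -0.006,"gripper": 0},{"dx": -3.5,"dy": 0,"dz": 45,"rx": 0,"ry": 0,"rz": -0.006,"gripper": 0},{"dx": -3.5,"dy": 0,"dz": 55,"rx": 0,"ry": 0,"rz": -0.006,"gripper": 0},{"dx": -3.5,"dy": 0,"dz": 62,"rx": 0,"ry": 0,"rz": -0.006,"gripper": 0},{"dx": -3.5,"dy": 0,"dz": 62,"rx": 0,"ry": 0,"rz": -0.006,"gripper": 0},{"dx": -3.5,"dy": 0,"dz": 62,"rx": 0,"ry": 0,"rz": -0.006,"gripper": 0},{"dx": -3.5,"dy": 0,"dz": 62,"rx": 0,"ry": 0,"rz": -0.006,"gripper": 0.4}]}}

```text
t: 2.87
eef_pos: [0.564, -0.1824, 0.1546]
ee_rot: [-3.14, -0.0, -1.57]
force: [0.1, 0.3, 0.4]
width: 0.085
gripper_force: 0.0
```

{"op": "jog_arm", "data": {"targets": [{"dx": 0,"dy": 0,"dz": 0,"rx": 0,"ry": 0,"rz": 0,"gripper": 0.8},{"dx": 0,"dy": 0,"dz": 0,"rx": 0,"ry": 0,"rz": 0,"gripper": 1},{"dx": 0,"dy": 0,"dz": 0,"rx": 0,"ry": 0,"rz": 0,"gripper": 1},{"dx": 0,"dy": 0,"dz": 0,"rx": 0,"ry": 0,"rz": 0,"gripper": 1},{"dx": 0,"dy": 0,"dz": 0,"rx": 0,"ry": 0,"rz": 0,"gripper": 1},{"dx": 0,"dy": 0,"dz": 0,"rx": 0,"ry": 0,"rz": 0,"gripper": 1},{"dx": 0,"dy": 0,"dz": 0,"rx": 0,"ry": 0,"rz": 0,"gripper": 1},{"dx": 0,"dy": 0,"dz": 0,"rx": 0,"ry": 0,"rz": 0,"gripper": 1}], "force": 45}}

```text
t: 3.53
eef_pos: [0.5634, -0.1823, 0.1535]
ee_rot: [3.142, 0.0, -1.57]
force: [0.6, -0.1, -0.2]
width: 0.0329
gripper_force: 0.0
```

```bash
python3 -c "
from h import *
delta([.563,-.1825,.153],-np.pi/2);print(arm.get_state()['gripper_force'])
"
```

```text
pos [ 0.5634 -0.1823  0.1535] rot [ 3.1415  0.     -1.5698] F [ 0.56 -0.15 -0.2 ] w 0.0329
d mm [0.2 0.4 0.5] r [0.0001 0.     0.001 ]
0.0
```

{"op": "jog_arm", "data": {"targets": [{"dx": 0,"dy": 0,"dz": 0,"rx": 0,"ry": 0,"rz": 0,"gripper": 1},{"dx": 0,"dy": 0,"dz": 0,"rx": 0,"ry": 0,"rz": 0,"gripper": 1},{"dx": 0,"dy": 0,"dz": 0,"rx": 0,"ry": 0,"rz": 0,"gripper": 1},{"dx": 0,"dy": 0,"dz": 0,"rx": 0,"ry": 0,"rz": 0,"gripper": 1},{"dx": 0,"dy": 0,"dz": 0,"rx": 0,"ry": 0,"rz": 0,"gripper": 1},{"dx": 0,"dy": 0,"dz": -3,"rx": 0,"ry": 0,"rz": 0,"gripper": 1},{"dx": 0,"dy": 0,"dz": -8,"rx": 0,"ry": 0,"rz": 0,"gripper": 1},{"dx": 0,"dy": 0,"dz": -15,"rx": 0,"ry": 0,"rz": 0,"gripper": 1}], "force": 45}}

```text
t: 4.2
eef_pos: [0.5629, -0.1822, 0.1685]
ee_rot: [3.14, 0.0, -1.57]
force: [0.4, 0.5, -1.6]
width: 0.0271
gripper_force: 45.0
```

{"op": "jog_arm", "data": {"targets": [{"dx": 0,"dy": 0,"dz": -10,"rx": 0,"ry": 0,"rz": 0,"gripper": 1},{"dx": 0,"dy": 0,"dz": -25,"rx": 0,"ry": 0,"rz": 0,"gripper": 1},{"dx": 0,"dy": 0,"dz": -45,"rx": 0,"ry": 0,"rz": 0,"gripper": 1},{"dx": 0,"dy": 0,"dz": -65,"rx": 0,"ry": 0,"rz": 0,"gripper": 1},{"dx": 0,"dy": 0,"dz": -85,"rx": 0,"ry": 0,"rz": 0,"gripper": 1},{"dx": 0,"dy": 0,"dz": -100,"rx": 0,"ry": 0,"rz": 0,"gripper": 1},{"dx": -5,"dy": 0,"dz": -105,"rx": 0,"ry": 0,"rz": 0,"gripper": 1},{"dx": -15,"dy": 0,"dz": -110,"rx": 0,"ry": 0,"rz": 0,"gripper": 1}]}}

```text
t: 4.87
eef_pos: [0.5634, -0.1674, 0.2798]
ee_rot: [-3.14, 0.0, -1.571]
force: [0.0, 1.1, -2.2]
width: 0.0274
gripper_force: 45.0
```

```bash
python3 -c "
from h import *
f=grab('wrist')
C=cloud(f);q=C.reshape(-1,3)
delta([.574,.1906,.278],-np.pi/2)
f=grab('top')
C=cloud(f)[190:270,195:270].reshape(-1,3)
k=C[abs(C[:,2]-.095)<.004]
# hub only: within 40 mm of tray centre
k=k[np.hypot(k[:,0]-.574,k[:,1]-.1906)<.04];print('hub',len(k),cv2.minAreaRect((k[:,:2]*1000).astype(np.float32)))
"
```

```text
pos [ 0.5635 -0.1656  0.2801] rot [-3.1398e+00  6.0000e-04 -1.5703e+00] F [ 0.06  1.42 -0.94] w 0.0273
d mm [-356.2  -10.7    2.3] r [-0.0018  0.0006  0.0005]
hub 307 ((572.5015869140625, 193.88107299804688), (50.12890625, 55.862586975097656), 23.27819061279297)
```

{"op": "jog_arm", "data": {"targets": [{"dx": -20,"dy": 0,"dz": 0,"rx": 0,"ry": 0,"rz": 0,"gripper": 1},{"dx": -50,"dy": -1,"dz": 0,"rx": 0,"ry": 0,"rz": 0,"gripper": 1},{"dx": -85,"dy": -2,"dz": 0,"rx": 0,"ry": 0,"rz": 0,"gripper": 1},{"dx": -120,"dy": -4,"dz": 0,"rx": 0,"ry": 0,"rz": 0,"gripper": 1},{"dx": -155,"dy": -5,"dz": 0,"rx": 0,"ry": 0,"rz": 0,"gripper": 1},{"dx": -190,"dy": -6,"dz": 0,"rx": 0,"ry": 0,"rz": 0,"gripper": 1},{"dx": -220,"dy": -8,"dz": 0,"rx": 0,"ry": 0,"rz": 0,"gripper": 1},{"dx": -240,"dy": -10,"dz": 0,"rx": 0,"ry": 0,"rz": 0,"gripper": 1}]}}

```text
t: 5.63
eef_pos: [0.5723, 0.0757, 0.2774]
ee_rot: [3.14, -0.0, -1.568]
force: [-1.1, -0.2, -1.1]
width: 0.0275
gripper_force: 45.0
```

{"op": "jog_arm", "data": {"targets": [{"dx": -20,"dy": 0,"dz": 0,"rx": 0,"ry": 0,"rz": 0,"gripper": 1},{"dx": -50,"dy": 0,"dz": 0,"rx": 0,"ry": 0,"rz": 0,"gripper": 1},{"dx": -80,"dy": 0,"dz": 0,"rx": 0,"ry": 0,"rz": 0,"gripper": 1},{"dx": -110,"dy": 0,"dz": 0,"rx": 0,"ry": 0,"rz": 0,"gripper": 1},{"dx": -135,"dy": 0,"dz": 0,"rx": 0,"ry": 0,"rz": 0,"gripper": 1},{"dx": -152,"dy": 0,"dz": 0,"rx": 0,"ry": 0,"rz": 0,"gripper": 1},{"dx": -160,"dy": 0,"dz": 0,"rx": 0,"ry": 0,"rz": 0,"gripper": 1},{"dx": -160,"dy": 0,"dz": 0,"rx": 0,"ry": 0,"rz": 0,"gripper": 1}]}}

```text
t: 6.3
eef_pos: [0.5725, 0.2342, 0.2774]
ee_rot: [3.14, -0.001, -1.568]
force: [0.0, -0.8, -2.0]
width: 0.0272
gripper_force: 45.0
```

```bash
python3 -c "
from h import *
grab('wrist');f=grab('wrist');save(f,'w2.png')
delta([.574,.1906,.278],-np.pi/2)
C=cloud(f).reshape(-1,3)
k=C[(abs(C[:,2]-.095)<.003)&(np.hypot(C[:,0]-.574,C[:,1]-.1906)<.04)];print('hub',len(k),np.median(k[:,2]),cv2.minAreaRect((k[:,:2]*1000).astype(np.float32)))
"
```

```text
pos [0.5727 0.2324 0.278 ] rot [ 3.1406e+00 -8.0000e-04 -1.5694e+00] F [ 0.46 -0.63 -2.58] w 0.0273
d mm [41.8 -1.3  0. ] r [ 0.001  -0.0008  0.0014]
hub 2594 0.09601832986655484 ((574.640625, 189.39663696289062), (50.30408477783203, 49.491703033447266), 23.183002471923828)
```

View pics/w2.png

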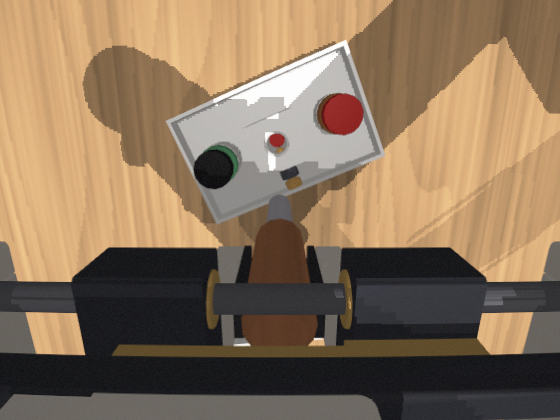

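The mouth with the red cup in it is at (277,141), the post's foot at (280,200), and the plunger at (292,178). I now measure the mouth and the rod axis in this same view, so calibration error cancels.

```bash
cat > m.py <<'E'
from h import *
f=dict(np.load('last_wrist.npz'));P=cloud(f);C=P.reshape(-1,3)
m=np.zeros(P.shape[:2],np.uint8);m[(abs(P[...,2]-.096)<.0012)&(np.hypot(P[...,0]-.574,P[...,1]-.19)<.04)]=255
cs,h=cv2.findContours(m,cv2.RETR_CCOMP,cv2.CHAIN_APPROX_NONE)
for c,hh in zip(cs,h[0]):
    if hh[3]>=0 and cv2.contourArea(c)>30:
        w=onplane(f,c.reshape(-1,2),.0955);e=cv2.fitEllipse((w[:,:2]*1000).astype(np.float32));print('hole',cv2.contourArea(c),e)
f32=f['frame'][120:165,255:300].astype(int);r=(f32[...,0]>f32[...,1]+60)
v,u=np.nonzero(r);print('red px',u.mean()+255,v.mean()+120,len(u))
t=arm.get_state()['eef_pos']
D=C[np.hypot(C[:,0]-t[0],C[:,1]-t[1])<.03]
for z in np.arange(t[2]-.136,t[2]+.0,.008):
    k=D[abs(D[:,2]-z)<.003]
    if len(k)>5: print(round(z,3),len(k),'x',k[:,0].min().round(4),k[:,0].max().round(4),'mid',((k[:,0].min()+k[:,0].max())/2).round(4),'ymin',np.percentile(k[:,1],5).round(4))
print(t)
E
python3 m.py
```

```text
hole 444.5 ((574.7542724609375, 189.31631469726562), (21.314006805419922, 22.849973678588867), 71.61591339111328)
red px 276.29375 139.84375 160
0.15 28 x 0.5636 0.5796 mid 0.5716 ymin 0.2237
0.158 42 x 0.5638 0.5803 mid 0.572 ymin 0.2238
0.166 48 x 0.5633 0.5807 mid 0.572 ymin 0.224
0.174 45 x 0.5636 0.5798 mid 0.5717 ymin 0.2238
0.182 53 x 0.5631 0.5803 mid 0.5717 ymin 0.2239
0.19 59 x 0.5634 0.5807 mid 0.572 ymin 0.224
0.198 64 x 0.5643 0.5803 mid 0.5723 ymin 0.2238
0.206 54 x 0.5652 0.5789 mid 0.572 ymin 0.2239
0.23 147 x 0.5585 0.5857 mid 0.5721 ymin 0.219
0.238 161 x 0.5583 0.5856 mid 0.572 ymin 0.2189
0.246 180 x 0.5584 0.5857 mid 0.572 ymin 0.219
0.254 224 x 0.5548 0.5893 mid 0.5721 ymin 0.219
0.262 496 x 0.5448 0.6006 mid 0.5727 ymin 0.2192
0.27 645 x 0.5448 0.6004 mid 0.5726 ymin 0.2192
[0.57265178 0.23238199 0.27798405]
```

{"op": "jog_arm", "data": {"targets": [{"dx": 12,"dy": -1,"dz": 0,"rx": 0,"ry": 0,"rz": 0,"gripper": 1},{"dx": 28,"dy": -2,"dz": 0,"rx": 0,"ry": 0,"rz": 0,"gripper": 1},{"dx": 40,"dy": -2.7,"dz": 0,"rx": 0,"ry": 0,"rz": 0,"gripper": 1},{"dx": 43.5,"dy": -2.7,"dz": 5,"rx": 0,"ry": 0,"rz": 0,"gripper": 1},{"dx": 43.5,"dy": -2.7,"dz": 15,"rx": 0,"ry": 0,"rz": 0,"gripper": 1},{"dx": 43.5,"dy": -2.7,"dz": 25,"rx": 0,"ry": 0,"rz": 0,"gripper": 1},{"dx": 43.5,"dy": -2.7,"dz": 32,"rx": 0,"ry": 0,"rz": 0,"gripper": 1},{"dx": 43.5,"dy": -2.7,"dz": 32,"rx": 0,"ry": 0,"rz": 0,"gripper": 1}]}}

```text
t: 7.07
eef_pos: [0.5747, 0.1889, 0.2438]
ee_rot: [3.138, -0.002, -1.57]
force: [-0.3, -0.9, -2.4]
width: 0.0272
gripper_force: 45.0
```

```bash
python3 -c "
from h import *
grab('wrist');f=grab('wrist');save(f,'w3.png',(200,100,360,220),5)
delta([.5754,.1888,.238],-np.pi/2)
"; python3 m.py
```

```text
pos [0.5756 0.1894 0.2458] rot [ 3.1405e+00 -9.0000e-04 -1.5693e+00] F [ 0.04  0.09 -1.93] w 0.0272
d mm [0.6 0.1 7.8] r [ 0.001  -0.0009  0.0015]
red px nan nan 0
0.118 32 x 0.5661 0.5821 mid 0.5741 ymin 0.1798
0.126 43 x 0.5655 0.5827 mid 0.5741 ymin 0.1799
0.134 48 x 0.5657 0.5832 mid 0.5744 ymin 0.1799
0.142 47 x 0.5661 0.5823 mid 0.5742 ymin 0.18
0.15 57 x 0.5656 0.5828 mid 0.5742 ymin 0.1799
0.158 63 x 0.5658 0.5833 mid 0.5745 ymin 0.1799
0.166 63 x 0.5668 0.5829 mid 0.5748 ymin 0.1799
0.174 49 x 0.5677 0.5813 mid 0.5745 ymin 0.1799
0.19 10 x 0.5625 0.5855 mid 0.574 ymin 0.1755
0.198 153 x 0.561 0.5882 mid 0.5746 ymin 0.175
0.206 163 x 0.5609 0.5881 mid 0.5745 ymin 0.175
0.214 185 x 0.5609 0.5882 mid 0.5745 ymin 0.175
0.222 251 x 0.5579 0.5918 mid 0.5749 ymin 0.175
0.23 519 x 0.5482 0.603 mid 0.5756 ymin 0.1752
0.238 649 x 0.5481 0.6029 mid 0.5755 ymin 0.1752
[0.57555322 0.18944535 0.24584168]m.py:9: RuntimeWarning: Mean of empty slice.
  v,u=np.nonzero(r);print('red px',u.mean()+255,v.mean()+120,len(u))
  ret = ret.dtype.type(ret / rcount)
```

View pics/w3.png

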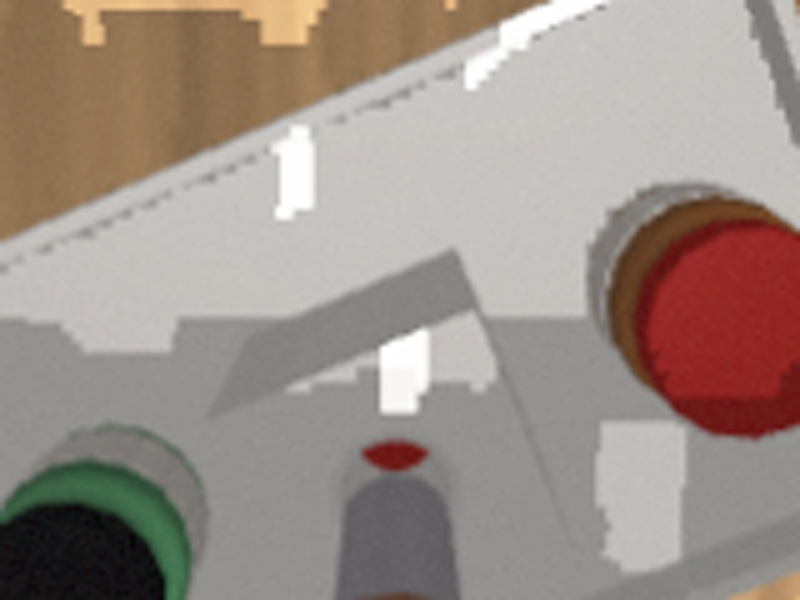

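The foot sits centred on the mouth, with the hole's red cup visible at crop (395,455), so I enter slowly and watch the force.

{"op": "jog_arm", "data": {"targets": [{"dx": 0,"dy": -0.4,"dz": 3,"rx": 0,"ry": 0,"rz": 0,"gripper": 1},{"dx": 0,"dy": -0.4,"dz": 6,"rx": 0,"ry": 0,"rz": 0,"gripper": 1},{"dx": 0,"dy": -0.4,"dz": 9,"rx": 0,"ry": 0,"rz": 0,"gripper": 1},{"dx": 0,"dy": -0.4,"dz": 12,"rx": 0,"ry": 0,"rz": 0,"gripper": 1},{"dx": 0,"dy": -0.4,"dz": 15,"rx": 0,"ry": 0,"rz": 0,"gripper": 1},{"dx": 0,"dy": -0.4,"dz": 18,"rx": 0,"ry": 0,"rz": 0,"gripper": 1},{"dx": 0,"dy": -0.4,"dz": 20,"rx": 0,"ry": 0,"rz": 0,"gripper": 1},{"dx": 0,"dy": -0.4,"dz": 20,"rx": 0,"ry": 0,"rz": 0,"gripper": 1}]}}

```text
t: 7.83
eef_pos: [0.5759, 0.1891, 0.2259]
ee_rot: [3.141, -0.0, -1.57]
force: [-0.5, -0.5, -1.3]
width: 0.0273
gripper_force: 45.0
```

{"op": "jog_arm", "data": {"targets": [{"dx": 0,"dy": 0,"dz": 0.7,"rx": 0,"ry": 0,"rz": 0,"gripper": 1},{"dx": 0,"dy": 0,"dz": 1.4,"rx": 0,"ry": 0,"rz": 0,"gripper": 1},{"dx": 0,"dy": 0,"dz": 2.1,"rx": 0,"ry": 0,"rz": 0,"gripper": 1},{"dx": 0,"dy": 0,"dz": 2.8,"rx": 0,"ry": 0,"rz": 0,"gripper": 1},{"dx": 0,"dy": 0,"dz": 3.5,"rx": 0,"ry": 0,"rz": 0,"gripper": 1},{"dx": 0,"dy": 0,"dz": 4.2,"rx": 0,"ry": 0,"rz": 0,"gripper": 1},{"dx": 0,"dy": 0,"dz": 5,"rx": 0,"ry": 0,"rz": 0,"gripper": 1},{"dx": 0,"dy": 0,"dz": 6,"rx": 0,"ry": 0,"rz": 0,"gripper": 1}]}}

```text
t: 8.5
eef_pos: [0.576, 0.1892, 0.2205]
ee_rot: [3.141, -0.0, -1.57]
force: [-2.6, -0.4, -0.9]
width: 0.0269
gripper_force: 45.0
```

{"op": "jog_arm", "data": {"targets": [{"dx": 0,"dy": 0,"dz": 1,"rx": 0,"ry": 0,"rz": 0,"gripper": 1},{"dx": 0,"dy": 0,"dz": 2,"rx": 0,"ry": 0,"rz": 0,"gripper": 1},{"dx": 0,"dy": 0,"dz": 3,"rx": 0,"ry": 0,"rz": 0,"gripper": 1},{"dx": 0,"dy": 0,"dz": 4,"rx": 0,"ry": 0,"rz": 0,"gripper": 1},{"dx": 0,"dy": 0,"dz": 5,"rx": 0,"ry": 0,"rz": 0,"gripper": 1},{"dx": 0,"dy": 0,"dz": 6,"rx": 0,"ry": 0,"rz": 0,"gripper": 1},{"dx": 0,"dy": 0,"dz": 7,"rx": 0,"ry": 0,"rz": 0,"gripper": 1},{"dx": 0,"dy": 0,"dz": 8,"rx": 0,"ry": 0,"rz": 0,"gripper": 1}]}}

```text
t: 9.17
eef_pos: [0.5762, 0.1891, 0.2133]
ee_rot: [-3.141, -0.0, -1.57]
force: [-5.0, -0.6, 10.4]
width: 0.0272
gripper_force: 45.0
```

{"op": "jog_arm", "data": {"targets": [{"dx": 0,"dy": 0,"dz": 1,"rx": 0,"ry": 0,"rz": 0,"gripper": 1},{"dx": 0,"dy": 0,"dz": 2,"rx": 0,"ry": 0,"rz": 0,"gripper": 1},{"dx": 0,"dy": 0,"dz": 3,"rx": 0,"ry": 0,"rz": 0,"gripper": 1},{"dx": 0,"dy": 0,"dz": 4,"rx": 0,"ry": 0,"rz": 0,"gripper": 1},{"dx": 0,"dy": 0,"dz": 5,"rx": 0,"ry": 0,"rz": 0,"gripper": 1},{"dx": 0,"dy": 0,"dz": 6,"rx": 0,"ry": 0,"rz": 0,"gripper": 1},{"dx": 0,"dy": 0,"dz": 7,"rx": 0,"ry": 0,"rz": 0,"gripper": 1},{"dx": 0,"dy": 0,"dz": 8,"rx": 0,"ry": 0,"rz": 0,"gripper": 1}]}}

```text
t: 9.83
eef_pos: [0.576, 0.189, 0.206]
ee_rot: [-3.141, -0.0, -1.569]
force: [-5.3, -0.8, 8.7]
width: 0.027
gripper_force: 45.1
```

{"op": "jog_arm", "data": {"targets": [{"dx": 0,"dy": 0.2,"dz": 1,"rx": 0,"ry": 0,"rz": 0,"gripper": 1},{"dx": 0,"dy": 0.4,"dz": 2,"rx": 0,"ry": 0,"rz": 0,"gripper": 1},{"dx": 0,"dy": 0.6,"dz": 3,"rx": 0,"ry": 0,"rz": 0,"gripper": 1},{"dx": 0,"dy": 0.7,"dz": 4,"rx": 0,"ry": 0,"rz": 0,"gripper": 1},{"dx": 0,"dy": 0.7,"dz": 5,"rx": 0,"ry": 0,"rz": 0,"gripper": 1},{"dx": 0,"dy": 0.7,"dz": 6,"rx": 0,"ry": 0,"rz": 0,"gripper": 1},{"dx": 0,"dy": 0.7,"dz": 7,"rx": 0,"ry": 0,"rz": 0,"gripper": 1},{"dx": 0,"dy": 0.7,"dz": 8,"rx": 0,"ry": 0,"rz": 0,"gripper": 1}]}}

```text
t: 10.5
eef_pos: [0.5758, 0.189, 0.1982]
ee_rot: [-3.14, -0.0, -1.569]
force: [-5.3, -1.7, 10.1]
width: 0.0275
gripper_force: 45.0
```

{"op": "jog_arm", "data": {"targets": [{"dx": 0,"dy": 0,"dz": 0.4,"rx": 0,"ry": 0,"rz": 0,"gripper": 1},{"dx": 0,"dy": 0,"dz": 0.8,"rx": 0,"ry": 0,"rz": 0,"gripper": 1},{"dx": 0,"dy": 0,"dz": 1.2,"rx": 0,"ry": 0,"rz": 0,"gripper": 1},{"dx": 0,"dy": 0,"dz": 1.6,"rx": 0,"ry": 0,"rz": 0,"gripper": 1},{"dx": 0,"dy": 0,"dz": 2,"rx": 0,"ry": 0,"rz": 0,"gripper": 1},{"dx": 0,"dy": 0,"dz": 2.4,"rx": 0,"ry": 0,"rz": 0,"gripper": 1},{"dx": 0,"dy": 0,"dz": 2.8,"rx": 0,"ry": 0,"rz": 0,"gripper": 1},{"dx": 0,"dy": 0,"dz": 3.2,"rx": 0,"ry": 0,"rz": 0,"gripper": 1}]}}

```text
t: 11.17
eef_pos: [0.5759, 0.189, 0.1952]
ee_rot: [-3.14, -0.0, -1.569]
force: [-5.8, -1.4, 13.0]
width: 0.027
gripper_force: 45.0
```

{"op": "jog_arm", "data": {"targets": [{"dx": 0,"dy": 0.1,"dz": 0.3,"rx": 0,"ry": 0,"rz": 0,"gripper": 1},{"dx": 0,"dy": 0.2,"dz": 0.6,"rx": 0,"ry": 0,"rz": 0,"gripper": 1},{"dx": 0,"dy": 0.3,"dz": 0.9,"rx": 0,"ry": 0,"rz": 0,"gripper": 1},{"dx": 0,"dy": 0.4,"dz": 1.2,"rx": 0,"ry": 0,"rz": 0,"gripper": 1},{"dx": 0,"dy": 0.5,"dz": 1.5,"rx": 0,"ry": 0,"rz": 0,"gripper": 1},{"dx": 0,"dy": 0.5,"dz": 1.8,"rx": 0,"ry": 0,"rz": 0,"gripper": 1},{"dx": 0,"dy": 0.5,"dz": 2.1,"rx": 0,"ry": 0,"rz": 0,"gripper": 1},{"dx": 0,"dy": 0.5,"dz": 2.4,"rx": 0,"ry": 0,"rz": 0,"gripper": 1}]}}

```text
t: 11.83
eef_pos: [0.5757, 0.189, 0.1928]
ee_rot: [-3.139, -0.0, -1.569]
force: [-4.2, -1.3, 11.8]
width: 0.0274
gripper_force: 45.0
```

{"op": "jog_arm", "data": {"targets": [{"dx": 0,"dy": 0.1,"dz": 0.3,"rx": 0,"ry": 0,"rz": 0,"gripper": 1},{"dx": 0,"dy": 0.2,"dz": 0.6,"rx": 0,"ry": 0,"rz": 0,"gripper": 1},{"dx": 0,"dy": 0.3,"dz": 0.9,"rx": 0,"ry": 0,"rz": 0,"gripper": 1},{"dx": 0,"dy": 0.4,"dz": 1.2,"rx": 0,"ry": 0,"rz": 0,"gripper": 1},{"dx": 0,"dy": 0.5,"dz": 1.5,"rx": 0,"ry": 0,"rz": 0,"gripper": 1},{"dx": 0,"dy": 0.5,"dz": 1.8,"rx": 0,"ry": 0,"rz": 0,"gripper": 1},{"dx": 0,"dy": 0.5,"dz": 2.1,"rx": 0,"ry": 0,"rz": 0,"gripper": 1},{"dx": 0,"dy": 0.5,"dz": 2.4,"rx": 0,"ry": 0,"rz": 0,"gripper": 1}]}}

```text
t: 12.5
eef_pos: [0.5755, 0.189, 0.1904]
ee_rot: [-3.139, 0.0, -1.569]
force: [-2.0, -1.6, 10.1]
width: 0.0272
gripper_force: 45.0
```

{"op": "jog_arm", "data": {"targets": [{"dx": 0,"dy": 0.1,"dz": 0.3,"rx": 0,"ry": 0,"rz": 0,"gripper": 1},{"dx": 0,"dy": 0.2,"dz": 0.6,"rx": 0,"ry": 0,"rz": 0,"gripper": 1},{"dx": 0,"dy": 0.3,"dz": 0.9,"rx": 0,"ry": 0,"rz": 0,"gripper": 1},{"dx": 0,"dy": 0.3,"dz": 1.2,"rx": 0,"ry": 0,"rz": 0,"gripper": 1},{"dx": 0,"dy": 0.3,"dz": 1.5,"rx": 0,"ry": 0,"rz": 0,"gripper": 1},{"dx": 0,"dy": 0.3,"dz": 1.8,"rx": 0,"ry": 0,"rz": 0,"gripper": 1},{"dx": 0,"dy": 0.3,"dz": 2.1,"rx": 0,"ry": 0,"rz": 0,"gripper": 1},{"dx": 0,"dy": 0.3,"dz": 2.4,"rx": 0,"ry": 0,"rz": 0,"gripper": 1}]}}

```text
t: 13.17
eef_pos: [0.5753, 0.189, 0.188]
ee_rot: [-3.139, 0.0, -1.569]
force: [-2.4, -2.4, 10.1]
width: 0.027
gripper_force: 45.0
```

{"op": "jog_arm", "data": {"targets": [{"dx": 0,"dy": 0,"dz": 0.3,"rx": 0,"ry": 0,"rz": 0,"gripper": 1},{"dx": 0,"dy": 0,"dz": 0.6,"rx": 0,"ry": 0,"rz": 0,"gripper": 1},{"dx": 0,"dy": 0,"dz": 0.9,"rx": 0,"ry": 0,"rz": 0,"gripper": 1},{"dx": 0,"dy": 0,"dz": 1.2,"rx": 0,"ry": 0,"rz": 0,"gripper": 1},{"dx": 0,"dy": 0,"dz": 1.5,"rx": 0,"ry": 0,"rz": 0,"gripper": 1},{"dx": 0,"dy": 0,"dz": 1.8,"rx": 0,"ry": 0,"rz": 0,"gripper": 1},{"dx": 0,"dy": 0,"dz": 2.1,"rx": 0,"ry": 0,"rz": 0,"gripper": 1},{"dx": 0,"dy": 0,"dz": 2.4,"rx": 0,"ry": 0,"rz": 0,"gripper": 1}]}}

```text
t: 13.83
eef_pos: [0.5753, 0.189, 0.1856]
ee_rot: [-3.139, 0.0, -1.569]
force: [-2.1, -2.5, 9.9]
width: 0.0272
gripper_force: 45.0
```

{"op": "jog_arm", "data": {"targets": [{"dx": 0,"dy": 0,"dz": 0.3,"rx": 0,"ry": 0,"rz": 0,"gripper": 1},{"dx": 0,"dy": 0,"dz": 0.6,"rx": 0,"ry": 0,"rz": 0,"gripper": 1},{"dx": 0,"dy": 0,"dz": 0.9,"rx": 0,"ry": 0,"rz": 0,"gripper": 1},{"dx": 0,"dy": 0,"dz": 1.2,"rx": 0,"ry": 0,"rz": 0,"gripper": 1},{"dx": 0,"dy": 0,"dz": 1.5,"rx": 0,"ry": 0,"rz": 0,"gripper": 1},{"dx": 0,"dy": 0,"dz": 1.8,"rx": 0,"ry": 0,"rz": 0,"gripper": 1},{"dx": 0,"dy": 0,"dz": 2.1,"rx": 0,"ry": 0,"rz": 0,"gripper": 1},{"dx": 0,"dy": 0,"dz": 2.4,"rx": 0,"ry": 0,"rz": 0,"gripper": 1}]}}

```text
t: 14.5
eef_pos: [0.5754, 0.189, 0.1832]
ee_rot: [-3.138, -0.0, -1.569]
force: [-2.6, -2.2, 10.2]
width: 0.0271
gripper_force: 45.0
```

{"op": "jog_arm", "data": {"targets": [{"dx": 0,"dy": 0,"dz": 0.3,"rx": 0,"ry": 0,"rz": 0,"gripper": 1},{"dx": 0,"dy": 0,"dz": 0.6,"rx": 0,"ry": 0,"rz": 0,"gripper": 1},{"dx": 0,"dy": 0,"dz": 0.9,"rx": 0,"ry": 0,"rz": 0,"gripper": 1},{"dx": 0,"dy": 0,"dz": 1.2,"rx": 0,"ry": 0,"rz": 0,"gripper": 1},{"dx": 0,"dy": 0,"dz": 1.5,"rx": 0,"ry": 0,"rz": 0,"gripper": 1},{"dx": 0,"dy": 0,"dz": 1.8,"rx": 0,"ry": 0,"rz": 0,"gripper": 1},{"dx": 0,"dy": 0,"dz": 2.1,"rx": 0,"ry": 0,"rz": 0,"gripper": 1},{"dx": 0,"dy": 0,"dz": 2.4,"rx": 0,"ry": 0,"rz": 0,"gripper": 1}]}}

```text
t: 15.17
eef_pos: [0.5754, 0.189, 0.181]
ee_rot: [-3.138, -0.0, -1.569]
force: [-3.4, -3.2, 11.8]
width: 0.0274
gripper_force: 45.0
```

{"op": "jog_arm", "data": {"targets": [{"dx": 0,"dy": 0,"dz": 0.2,"rx": 0,"ry": 0,"rz": 0,"gripper": 1},{"dx": 0,"dy": 0,"dz": 0.4,"rx": 0,"ry": 0,"rz": 0,"gripper": 1},{"dx": 0,"dy": 0,"dz": 0.6,"rx": 0,"ry": 0,"rz": 0,"gripper": 1},{"dx": 0,"dy": 0,"dz": 0.8,"rx": 0,"ry": 0,"rz": 0,"gripper": 1},{"dx": 0,"dy": 0,"dz": 1.0,"rx": 0,"ry": 0,"rz": 0,"gripper": 1},{"dx": 0,"dy": 0,"dz": 1.2,"rx": 0,"ry": 0,"rz": 0,"gripper": 1},{"dx": 0,"dy": 0,"dz": 1.4,"rx": 0,"ry": 0,"rz": 0,"gripper": 1},{"dx": 0,"dy": 0,"dz": 1.6,"rx": 0,"ry": 0,"rz": 0,"gripper": 1}]}}

```text
t: 15.83
eef_pos: [0.5755, 0.189, 0.1802]
ee_rot: [-3.138, 0.0, -1.569]
force: [-4.7, -2.6, 16.1]
width: 0.0272
gripper_force: 45.0
```

{"op": "jog_arm", "data": {"targets": [{"dx": 0,"dy": 0,"dz": 0.1,"rx": 0,"ry": 0,"rz": 0,"gripper": 1},{"dx": 0,"dy": 0,"dz": 0.2,"rx": 0,"ry": 0,"rz": 0,"gripper": 1},{"dx": 0,"dy": 0,"dz": 0.3,"rx": 0,"ry": 0,"rz": 0,"gripper": 1},{"dx": 0,"dy": 0,"dz": 0.4,"rx": 0,"ry": 0,"rz": 0,"gripper": 1},{"dx": 0,"dy": 0,"dz": 0.5,"rx": 0,"ry": 0,"rz": 0,"gripper": 1},{"dx": 0,"dy": 0,"dz": 0.6,"rx": 0,"ry": 0,"rz": 0,"gripper": 1},{"dx": 0,"dy": 0,"dz": 0.7,"rx": 0,"ry": 0,"rz": 0,"gripper": 1},{"dx": 0,"dy": 0,"dz": 0.8,"rx": 0,"ry": 0,"rz": 0,"gripper": 1}]}}

```text
t: 16.5
eef_pos: [0.5755, 0.1891, 0.1795]
ee_rot: [-3.138, 0.0, -1.569]
force: [-5.0, -2.8, 17.1]
width: 0.0273
gripper_force: 45.0
```

{"op": "jog_arm", "data": {"targets": [{"dx": 0,"dy": 0,"dz": 0.2,"rx": 0,"ry": 0,"rz": 0,"gripper": 1},{"dx": 0,"dy": 0,"dz": 0.4,"rx": 0,"ry": 0,"rz": 0,"gripper": 1},{"dx": 0,"dy": 0,"dz": 0.6,"rx": 0,"ry": 0,"rz": 0,"gripper": 1},{"dx": 0,"dy": 0,"dz": 0.8,"rx": 0,"ry": 0,"rz": 0,"gripper": 1},{"dx": 0,"dy": 0,"dz": 1.0,"rx": 0,"ry": 0,"rz": 0,"gripper": 1},{"dx": 0,"dy": 0,"dz": 1.2,"rx": 0,"ry": 0,"rz": 0,"gripper": 1},{"dx": 0,"dy": 0,"dz": 1.4,"rx": 0,"ry": 0,"rz": 0,"gripper": 1},{"dx": 0,"dy": 0,"dz": 1.6,"rx": 0,"ry": 0,"rz": 0,"gripper": 1}]}}

```text
t: 17.17
eef_pos: [0.5755, 0.189, 0.1778]
ee_rot: [-3.138, 0.0, -1.569]
force: [-5.0, -3.1, 16.7]
width: 0.0274
gripper_force: 45.0
```

{"op": "jog_arm", "data": {"targets": [{"dx": 0,"dy": 0,"dz": 0.15,"rx": 0,"ry": 0,"rz": 0,"gripper": 1},{"dx": 0,"dy": 0,"dz": 0.3,"rx": 0,"ry": 0,"rz": 0,"gripper": 1},{"dx": 0,"dy": 0,"dz": 0.45,"rx": 0,"ry": 0,"rz": 0,"gripper": 1},{"dx": 0,"dy": 0,"dz": 0.6,"rx": 0,"ry": 0,"rz": 0,"gripper": 1},{"dx": 0,"dy": 0,"dz": 0.75,"rx": 0,"ry": 0,"rz": 0,"gripper": 1},{"dx": 0,"dy": 0,"dz": 0.9,"rx": 0,"ry": 0,"rz": 0,"gripper": 1},{"dx": 0,"dy": 0,"dz": 1.05,"rx": 0,"ry": 0,"rz": 0,"gripper": 1},{"dx": 0,"dy": 0,"dz": 1.2,"rx": 0,"ry": 0,"rz": 0,"gripper": 1}]}}

```text
t: 17.83
eef_pos: [0.5755, 0.1891, 0.1769]
ee_rot: [-3.138, 0.0, -1.569]
force: [-4.6, -2.9, 18.8]
width: 0.0272
gripper_force: 45.0
```

{"op": "jog_arm", "data": {"targets": [{"dx": 0,"dy": 0,"dz": 0.1,"rx": 0,"ry": 0,"rz": 0,"gripper": 1},{"dx": 0,"dy": 0,"dz": 0.15,"rx": 0,"ry": 0,"rz": 0,"gripper": 1},{"dx": 0,"dy": 0,"dz": 0.2,"rx": 0,"ry": 0,"rz": 0,"gripper": 1},{"dx": 0,"dy": 0,"dz": 0.25,"rx": 0,"ry": 0,"rz": 0,"gripper": 1},{"dx": 0,"dy": 0,"dz": 0.3,"rx": 0,"ry": 0,"rz": 0,"gripper": 1},{"dx": 0,"dy": 0,"dz": 0.35,"rx": 0,"ry": 0,"rz": 0,"gripper": 1},{"dx": 0,"dy": 0,"dz": 0.4,"rx": 0,"ry": 0,"rz": 0,"gripper": 1},{"dx": 0,"dy": 0,"dz": 0.4,"rx": 0,"ry": 0,"rz": 0,"gripper": 1}]}}

```text
t: 18.5
eef_pos: [0.5756, 0.1891, 0.1769]
ee_rot: [-3.137, 0.0, -1.569]
force: [-6.8, -2.0, 20.2]
width: 0.0275
gripper_force: 45.0
```

Home: the cup sank about 4 mm at a steady force, and the last 0.4 mm of commanded travel gave no motion, only more force. I ease off a little and open.

{"op": "jog_arm", "data": {"targets": [{"dx": 0,"dy": 0.2,"dz": -0.2,"rx": 0,"ry": 0,"rz": 0,"gripper": 1},{"dx": 0,"dy": 0.4,"dz": -0.4,"rx": 0,"ry": 0,"rz": 0,"gripper": 1},{"dx": 0,"dy": 0.6,"dz": -0.8,"rx": 0,"ry": 0,"rz": 0,"gripper": 1},{"dx": 0,"dy": 0.6,"dz": -0.8,"rx": 0,"ry": 0,"rz": 0,"gripper": 0.6},{"dx": 0,"dy": 0.6,"dz": -0.8,"rx": 0,"ry": 0,"rz": 0,"gripper": 0.4},{"dx": 0,"dy": 0.6,"dz": -0.8,"rx": 0,"ry": 0,"rz": 0,"gripper": 0},{"dx": 0,"dy": 0.6,"dz": -0.8,"rx": 0,"ry": 0,"rz": 0,"gripper": 0},{"dx": 0,"dy": 0.6,"dz": -0.8,"rx": 0,"ry": 0,"rz": 0,"gripper": 0}]}}

```text
t: 19.17
eef_pos: [0.5735, 0.1893, 0.1738]
ee_rot: [3.141, -0.0, -1.57]
force: [-0.2, -0.3, 0.0]
width: 0.0547
gripper_force: 0.0
```

{"op": "jog_arm", "data": {"targets": [{"dx": 0,"dy": 0,"dz": 0,"rx": 0,"ry": 0,"rz": 0,"gripper": 0},{"dx": 0,"dy": 0,"dz": 0,"rx": 0,"ry": 0,"rz": 0,"gripper": 0},{"dx": 0,"dy": 0,"dz": 0,"rx": 0,"ry": 0,"rz": 0,"gripper": 0},{"dx": 0,"dy": 0,"dz": 0,"rx": 0,"ry": 0,"rz": 0,"gripper": 0},{"dx": 0,"dy": 0,"dz": 0,"rx": 0,"ry": 0,"rz": 0,"gripper": 0},{"dx": 0,"dy": 0,"dz": 0,"rx": 0,"ry": 0,"rz": 0,"gripper": 0},{"dx": 0,"dy": 0,"dz": 0,"rx": 0,"ry": 0,"rz": 0,"gripper": 0},{"dx": 0,"dy": 0,"dz": 0,"rx": 0,"ry": 0,"rz": 0,"gripper": 0}]}}

```text
t: 19.83
eef_pos: [0.5735, 0.1892, 0.1742]
ee_rot: [-3.142, 0.0, -1.57]
force: [-0.5, -0.4, 0.3]
width: 0.0877
gripper_force: 0.0
```

Open and free, so I rise 130 mm and look.

{"op": "jog_arm", "data": {"targets": [{"dx": 0,"dy": 0,"dz": -5,"rx": 0,"ry": 0,"rz": 0,"gripper": 0},{"dx": 0,"dy": 0,"dz": -15,"rx": 0,"ry": 0,"rz": 0,"gripper": 0},{"dx": 0,"dy": 0,"dz": -35,"rx": 0,"ry": 0,"rz": 0,"gripper": 0},{"dx": 0,"dy": 0,"dz": -60,"rx": 0,"ry": 0,"rz": 0,"gripper": 0},{"dx": 0,"dy": 0,"dz": -90,"rx": 0,"ry": 0,"rz": 0,"gripper": 0},{"dx": 0,"dy": 0,"dz": -115,"rx": 0,"ry": 0,"rz": 0,"gripper": 0},{"dx": 0,"dy": 0,"dz": -128,"rx": 0,"ry": 0,"rz": 0,"gripper": 0},{"dx": 0,"dy": 0,"dz": -130,"rx": 0,"ry": 0,"rz": 0,"gripper": 0}]}}

```text
t: 20.5
eef_pos: [0.5748, 0.1897, 0.3091]
ee_rot: [-3.136, 0.003, -1.569]
force: [0.6, -0.1, -0.4]
width: 0.0874
gripper_force: 0.0
```

```bash
python3 -c "
from h import *
grab('wrist');f=grab('wrist');save(f,'w4.png')
C=cloud(f).reshape(-1,3)
k=C[(np.hypot(C[:,0]-.574,C[:,1]-.19)<.03)&(C[:,2]>.18)&(C[:,2]<.26)]
t=np.percentile(k[:,2],90);print('top z',t,'foot',t-.174,'depth below mouth',.0955-t+.174);k=k[k[:,2]>t-.003];print(cv2.minEnclosingCircle((k[:,:2]*1000).astype(np.float32)))
"
```

```text
top z 0.21399735118208643 foot 0.039997351182086444 depth below mouth 0.05550264881791356
((575.1371459960938, 187.94630432128906), 12.078367233276367)
```

View pics/w4.png

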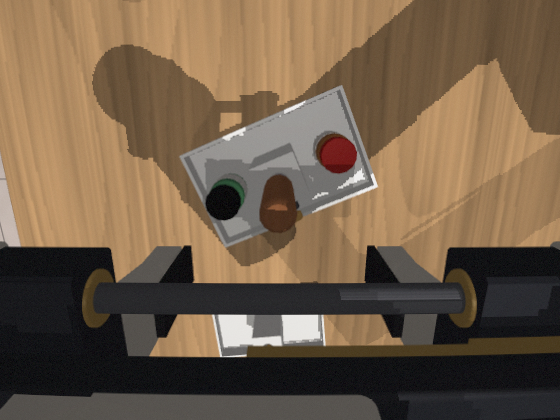

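The post stands upright at (278,200), with both jars in place. As a check on depth, I compare the post top with the hub top in this frame.

```bash
python3 -c "
from h import *
f=dict(np.load('last_wrist.npz'));P=cloud(f);C=P.reshape(-1,3)
k=C[(np.hypot(C[:,0]-.575,C[:,1]-.190)<.009)&(C[:,2]>.205)&(C[:,2]<.225)]
print(len(k),np.percentile(k[:,2],[5,25,50,75,95]).round(4))
h=C[(abs(C[:,2]-.096)<.004)&(np.hypot(C[:,0]-.5747,C[:,1]-.1893)<.03)]
print(len(h),np.percentile(h[:,2],[5,25,50,75,95]).round(4))
t=C[(np.hypot(C[:,0]-.575,C[:,1]-.05)<.06)&(abs(C[:,2])<.01)];print('table',len(t),np.median(t[:,2]))
"
```

```text
476 [0.2124 0.213  0.2134 0.2139 0.2146]
1268 [0.0946 0.0955 0.096  0.0965 0.0972]
table 8286 0.0009585409543968193
```

The table and hub both read 1 mm high here, so the post top is at 0.2125 m and the foot 56.6 mm below the mouth. That matches the gripper's travel, so the post did not slip: contact came at about 52.6 mm, plus 4.0 mm of latch travel. I hand it in.

```bash
python3 -c "
from station import arm
print(arm.job_done())"
```

```text
the job is handed in; nothing more can be done
None
```

The post stands upright in the white caddy's hub hole, with its foot about 56.6 mm below the mouth. From the measured 4.0 mm of travel onto a hard stop, I take the red latch cup to be fully down. The last push read about 20 N (22 N with the post's weight). The gripper is open and clear, both jars are still in place and the arm did not go near the can. The job was handed in after about 21 s, and no verdict was returned.

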